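# Seat a bonding carrier in the screw press and tighten until the force tab pops

## Robot

A 7-joint arm with a two-finger parallel gripper is mounted at the origin on a cart in front of the work surface, level with it; the furniture and walls round the work are solid. World frame = base frame: x ahead of the robot, y to its left, z up, the work surface at z = 0. Lengths are in m, angles in rad, forces in N, time in s.
With the tool pointing down it reaches from about 0.35 to 0.9 m from the base axis. Payload 19.9 kg.
Tool frame: the origin (TCP) lies midway between the tips of the shut fingers; the grasp point (between the pads) lies 19 mm behind it; z points along the fingers, y is the line along which they close (so a half turn about z gives the same grasp; the last joint's range is limited). The gripper opens to 85 mm and grips with 20 to 120 N. Pads are 22 mm wide; open, the fingers measure 114 mm over their backs; the gripper's body (76 mm by 85 mm) begins 54 mm behind the grasp point. The pads swing forward as they close: fully open they stand 13 mm farther back than shut.
Start: joints at [-1.319, 0.417, -0.01, 1.614, 0.005, 1.111, -0.053], TCP at [0.181, 0.598, 0.231] pointing down, gripper open.
Joint ranges: [-2.81, 2.81], [-0.39, 2.02], [-1.27, 1.25], [0.06, 2.57], [-1.19, 4.33], [0.19, 2], [-2.82, 2.82]. Speed limits (rad/s): [1.89, 1.89, 2.39, 2.39, 3.01, 3.01, 3.01].

## Interface

Orientations are given as a unit quaternion [x, y, z, w].
In Python, from workcell import * gives the robot as it stands. The module is installed in compiled form; this text tells all that it offers.
- The arm moves only by the tool play_rows, never from a script. Its argument "targets" is a list that holds one entry, the list of rows, each a list of 7 numbers: the turn, a rotation vector about the tool's x, y, z in degrees, then the shift along the tool's x, y, z in m, then the finger opening in m, from 0 to 0.0854. In form: [[[ax, ay, az, tx, ty, tz, grip], ...]]. A call has 1 to 20 rows; each row is the pose to reach, as a shift and turn from the pose commanded when the call began, along the tool's axes at that moment; what a row does not reach only later rows make up. A row lasts 1/12 s, in which the tool goes at most 41.7 mm and 7.16 degrees, less where a joint would pass 70% of its speed; a pose out of reach is approached as far as the arm can. A call with a gripper value outside its range is refused whole. The fingers move at their own pace and stop on an object; the grip force is fixed at half the most. Time passes only in rows, so rows that repeat a pose let the fingers close. It gives the time, the measured TCP pose, the force, the opening and the grip force at its end, in the units of the state.
- observe(): the state, without advancing time (a new reading comes with each control period).
- read_camera(name): name is "scene" or "top" or "wrist"; returns (picture, depth): 480x640x3 uint8, red, green, blue; 480x640 float32, m along the optical axis (not along the pixel's ray), 0 where there is no reading.
- camera_params(name): a dict with "fovy" (degrees; the focal length in pixels is half the picture's height over the tangent of half this angle, whatever the lens; pixels are square), "cx", "cy" (the principal point, pixels), "rvec" (rotation vector, rad) and "tvec" (3), from world to camera coordinates, as OpenCV has them. Camera axes: x right, y down, z forward; pixel columns grow to the right and rows downward; lengths in m; the calibration is good to about 2 mm. A picture is of the moment at which its call begins: read the wrist's pose just before it. camera_params takes no time and is no camera call; for the wrist camera it gives the pose at the moment of the call.
- finish_job(): hands the job in; it is judged then, once.
The state is a dict: "time_s": time; "q": joint angles; "qd": joint speeds; "joint_efforts": joint torques, N m; "eef_pos": TCP position; "orientation": TCP orientation; "force": force on the tool from outside, world axes, zero at the start; "ft_torque": the same for the moment, N m; "grip_width": finger opening in m; "gripper_force": force on a finger pad.
Only numpy, scipy, OpenCV 4.12 (cv2) and the standard library are available. Lean on these libraries where they do the work, as an engineer would, in place of code of your own. Each camera call takes 0.05 s, during which the arm holds its last target. There are 200 camera calls.

## Task

Pick up the steel carrier by its black grip block, slide it, plate end first, into the guides of the blue screw press until it rests gently against the orange stop, and let go of it. Then turn the square black knob clockwise until the orange force tab pops out of the front of the spring cartridge, and stop there without over-tightening. Leave the jar, the tape roll and the dish where they are.

Things in the scene. Friction and masses are not known exactly. Their poses are not given: they have to be found in the camera images.
- press: Blue screw press, fixed to the bench. Origin on the bench under its vertical screw axis; x points from its open mouth to its column, z up. Base plate 70 mm wide, x = -130 to 75 mm, top at z = 10 mm. Arm 36 mm wide, x = -17 to 75, z = 62 to 82 mm, carries the knob on top and the spring cartridge (30 mm across) with the foot below. Column x = 45 to 75 mm
- seat (a point): Middle of the foot of the stop's front face: press x = 28, y = 0, z = 10 mm, axes as the press. From here towards the mouth two guide rails, 39 mm apart inside and 12 mm high, run along x to press x = -45 mm; flared lead-ins ahead of them, to x = -73 mm, open to about 57 mm
- stop: Orange end stop, 46 mm wide, 18 mm high, 10 mm thick, fixed on the base plate. Origin at the foot of its front face, 28 mm behind the screw axis
- carrier_grip (a point): Point in the black upright grip block of the loose carrier, 16 mm under the block's top. Block 22 mm long (x), 20 mm wide (y), top 56 mm above the carrier's underside. This point is 40 mm above the underside, 143 mm from the plate end (+x, marked with a green film, goes into the press first). Axes: x along the bar to the plate end, z up
- carrier: The loose steel carrier: flat bar 156 mm long (x), 36 mm wide, 14 mm thick, about 130 to 210 g, with the grip block near its other end. Origin at the centre of its underside, x along the bar towards the plate end
- carrier_end (a point): Middle of the lower edge of the carrier's plate end, which must rest against the stop. Fully seated it lies at press x = 28 mm, y = 0, z = 10 mm, and the grip block 115 mm ahead of the screw axis
- knob_grip (a point): Centre of the black square knob on the screw axis, 103.5 mm above the bench. Knob 34 x 34 mm across flats, 28 mm high (14 mm above and below this point), on a flange 42 mm across. Axes x and y are normal to the flats and turn with the knob. The knob turns but stays at its height
- foot: Sprung rubber foot, disc 22 mm across, under the cartridge; origin at the centre of its lower face. It starts 2 to 7 mm above the seated carrier's top, differing each time. Once it touches, its force starts at about 6 N and grows about 14 N per rad of knob. It does not turn
- tab (a joint): Orange force tab, 12 mm wide, 5 mm high, in the front of the cartridge, just below the end of the arm. 0 = in, flush; it jumps out to 0.012 m (towards the press's mouth) when the foot's force reaches the set force of about 20 N, and stays out. 29 N, too tight, comes about 0.6 rad of knob after the pop
- jar: White jar with blue cap, 60 mm across, 66 mm high, loose bystander; origin under its centre
- tape: Teal tape roll lying flat, 68 mm across, 16 mm high, loose bystander; origin under its centre
- dish: Small round metal dish, 68 mm across, 14 mm high, loose bystander; origin under its centre
- knob (a joint): Angle of the knob, rad; grows as it turns clockwise seen from above, which drives the foot down 1.8 mm per rad. Takes about 0.09 N m free, 0.14 N m under load; stays where it is left. The pop comes 2 to 6 rad after the start angle, at no fixed reading

How it is judged:
By the outcome, as a careful person would: the job done as asked, in the order asked, and still so for the second after the job is handed in, with the robot touching nothing.
It also fails if it takes over 72 s, if anything falls off the work surface, if the arm or the gripper's body presses on something with over 40 N, if the wrist force passes 120 N, or if a joint passes its speed limit or range.

## Working session

There is one attempt and no reset: what is moved stays moved. The work goes in short steps, Python scripts to look and compute and a tool call to move; the robot and the scene stay as the last step left them, time stands still between calls to the robot, and variables do not carry over. Pictures are saved under pics/ and viewed, at most 10 in all, crops included, and the job is handed in when it is done.

Besides the shell and the picture viewer there is one more tool, called after "Emit:" by a JSON object that holds its "op" and its "data", one argument or row to a line. play_rows: Moves the arm, as the interface text tells. Its arguments: {"type":"object","properties":{"targets":{"type":"array"}},"required":["targets"]}

```bash
mkdir -p pics; cat > h.py <<'E'
from workcell import *
import numpy as np, cv2
from scipy.spatial.transform import Rotation as R
def cam(n):
    p=camera_params(n); f=240/np.tan(np.radians(p['fovy'])/2)
    Rm=cv2.Rodrigues(np.array(p['rvec'],float))[0]; t=np.array(p['tvec'],float).ravel()
    return f,p['cx'],p['cy'],Rm,t
def ray(c,u,v):
    f,cx,cy,Rm,t=c
    return -Rm.T@t, Rm.T@np.array([(u-cx)/f,(v-cy)/f,1.])
def onplane(c,u,v,z):
    o,d=ray(c,u,v); return o+d*(z-o[2])/d[2]
def cloud(c,dep):
    f,cx,cy,Rm,t=c; v,u=np.mgrid[:480,:640]
    P=np.stack([(u-cx)/f*dep,(v-cy)/f*dep,dep],-1)
    return (P-t)@Rm
def proj(c,X):
    f,cx,cy,Rm,t=c; p=Rm@np.array(X)+t; return cx+f*p[0]/p[2],cy+f*p[1]/p[2]
E
python3 - <<'E'
from h import *
ims=[]
print(observe())
for n in ['scene','top','wrist']:
    c=cam(n); im,d=read_camera(n); np.savez('%s0.npz'%n,im=im,d=d,Rm=c[3],t=c[4],k=c[:3])
    print(n,c[0],c[1:3],(-c[3].T@c[4]).round(3),c[3][2].round(2),(d>0).mean(), camera_params(n).keys())
    cv2.imwrite(f'pics/{n}0.png',im[...,::-1])
E
```

```text
{'time_s': 0.0, 'q': array([-1.31847308,  0.4179423 , -0.01032014,  1.61415862,  0.0046891 ,
        1.11067545, -0.05299882]), 'qd': array([-7.53421524e-04,  1.64195748e-03,  3.41091743e-04,  5.99978687e-05,
       -1.45575054e-03, -9.28464749e-04, -1.29490394e-03]), 'joint_efforts': array([-1.51102173e-03, -8.64447355e+01,  6.77881781e-01, -4.34910572e+01,
        1.90559775e-02,  7.42077740e-03,  4.23353845e-05]), 'eef_pos': array([0.18090937, 0.59789825, 0.23068648]), 'orientation': array([ 1.46373722e-01,  9.89229194e-01, -5.77730585e-04, -4.92268105e-05]), 'force': array([ 0.08346227, -0.33294878,  0.24497815]), 'ft_torque': array([0.00132209, 0.00184957, 0.02728747]), 'gripper_force': 0.0, 'grip_width': 0.08567216243717592}
scene 550.9590288652888 (315.31719845567414, 240.15547346093282) [-0.396 -0.398  0.702] [ 0.74  0.47 -0.48] 0.995439453125 dict_keys(['fovy', 'cx', 'cy', 'rvec', 'tvec'])
top 531.9246168761479 (318.3868896293034, 236.4425588729177) [0.472 0.218 1.182] [ 0.07 -0.02 -1.  ] 0.9958984375 dict_keys(['fovy', 'cx', 'cy', 'rvec', 'tvec'])
wrist 341.0750275127393 (318.89136945339413, 237.03490189398258) [0.114 0.617 0.371] [ 0.26 -0.08 -0.96] 0.9959830729166667 dict_keys(['fovy', 'cx', 'cy', 'rvec', 'tvec'])
```

View pics/top0.png

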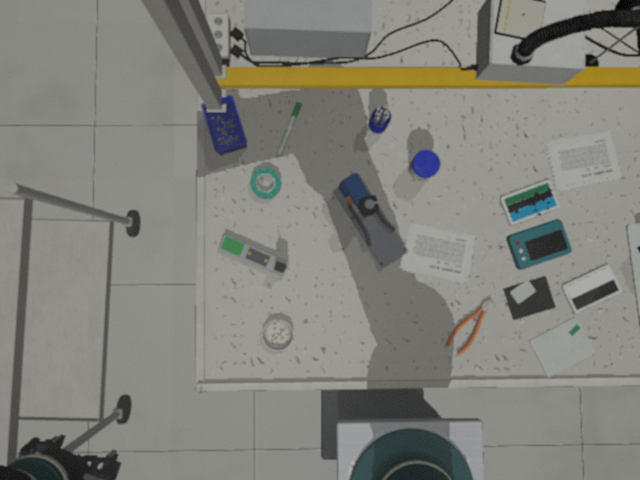

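View pics/scene0.png

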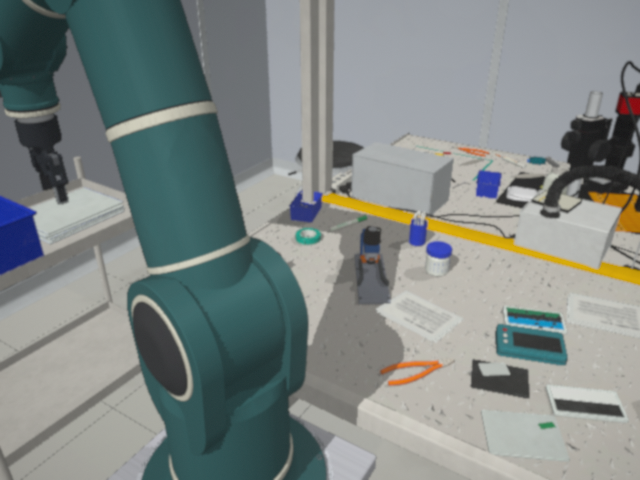

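The top view shows the carrier at (252,254): green plate end (230,244), grip block (279,267). The press has its knob at (370,204), mouth near (390,258) and column near (350,185). Tape is at (266,182), dish at (278,332) and jar at (425,163). In the scene view the arm hides the carrier.

```bash
python3 - <<'E'
from h import *
D=np.load('top0.npz'); c=(*D['k'],D['Rm'],D['t']); im=D['im'];d=D['d']; P=cloud(c,d)
hsv=cv2.cvtColor(im,cv2.COLOR_RGB2HSV)
def rep(n,m):
    q=P[m]; print(n,m.sum(),np.median(q,0).round(4),'z5/95',np.percentile(q[:,2],[5,95]).round(4))
    if m.sum()>8:
        r=cv2.minAreaRect(q[:,:2].astype(np.float32)); print('  rect',np.round(r[0],4),np.round(r[1],4),round(r[2],1))
def box(u0,u1,v0,v1):
    m=np.zeros((480,640),bool); m[v0:v1,u0:u1]=1; return m
H,S,V=hsv[...,0],hsv[...,1],hsv[...,2]; z=P[...,2]
B=box(210,300,225,285)
rep('bench',box(300,330,300,340)&(z>-.05))
rep('green',B&(H>45)&(H<80)&(S>100))
rep('carrier bar',B&(z>.007)&(z<.025))
rep('grip',B&(z>.045)&(z<.07))
K=box(325,415,165,275)
rep('knob',K&(z>.11)&(z<.125))
rep('arm',K&(z>.072)&(z<.092)&(H>100)&(H<130)&(S>80))
rep('base',K&(z>.004)&(z<.016))
rep('orange',K&(H<20)&(S>120))
for n,b in [('jar',box(405,445,145,182)),('tape',box(245,285,160,205)),('dish',box(258,300,310,355))]: rep(n,b&(z>.008))
crop=np.vstack([im[165:275,325:415],]); 
a=cv2.resize(im[160:275,315:420],(525,575),interpolation=cv2.INTER_CUBIC)
cv2.imwrite('pics/crop0.png',a[...,::-1])
W=np.load('wrist0.npz');cv2.imwrite('pics/w.png',W['im'][...,::-1])
E
```

```text
bench 1200 [ 0.3734  0.2051 -0.0004] z5/95 [-0.0042  0.0035]
  rect [0.4006 0.2041] [0.0643 0.1419] 89.3
green 217 [0.536  0.3839 0.0141] z5/95 [0.01  0.018]
  rect [0.5041 0.3121] [0.1984 0.0254] 65.6
carrier bar 1059 [0.5182 0.344  0.0139] z5/95 [0.0099 0.0176]
  rect [0.5225 0.3344] [0.1555 0.0503] 65.9
grip 97 [0.4884 0.277  0.0553] z5/95 [0.0527 0.0595]
  rect [0.4892 0.278 ] [0.0219 0.0195] 67.7
knob 282 [0.6126 0.0936 0.117 ] z5/95 [0.1129 0.1212]
  rect [0.6135 0.093 ] [0.0344 0.0343] 12.5
arm 428 [0.6529 0.1183 0.0816] z5/95 [0.0775 0.0854]
  rect [0.65  0.117] [0.0588 0.0395] 28.9
base 2100 [0.5598 0.0597 0.0092] z5/95 [0.0044 0.0134]
  rect [0.5941 0.0792] [0.1998 0.2444] 89.4
orange 15 [0.6316 0.1249 0.0281] z5/95 [0.0253 0.0302]
  rect [0.6316 0.1258] [0.0078 0.0085] 40.7
jar 748 [ 0.7028 -0.0325  0.0647] z5/95 [0.021 0.069]
  rect [0.6104 0.0875] [0.0592 0.3761] 37.8
tape 546 [0.6748 0.3092 0.0157] z5/95 [0.0114 0.0194]
  rect [0.5852 0.285 ] [0.2552 0.067 ] 15.9
dish 194 [0.3404 0.2843 0.0119] z5/95 [0.0082 0.0171]
  rect [0.3833 0.2497] [0.0667 0.1757] 49.4
```

View pics/crop0.png

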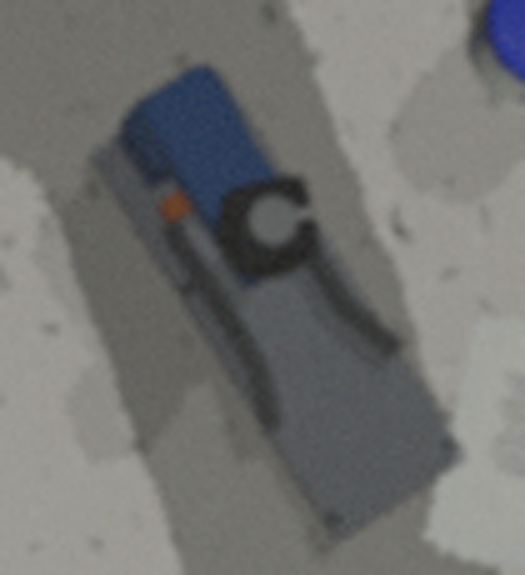

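The crop confirms the layout. The knob is at crop (270,225), the rails flare towards the mouth, and the base's mouth corners are (335,535) and (455,450). The carrier grip is at about (0.489, 0.278), yaw 66°. I'll hover above it with the wrist camera on the tail side.

Emit:
{"op": "play_rows", "data": {
  "targets": [
    [[0,0,-10,-0.03,-0.017,0.0,0.085],[0,0,-20,-0.06,-0.034,0.0,0.085],[0,0,-40,-0.15,-0.08,0.01,0.085],[0,0,-60,-0.25,-0.14,0.02,0.085],[0,0,-83,-0.387,-0.217,0.03,0.085],[0,0,-83,-0.387,-0.217,0.03,0.085],[0,0,-83,-0.387,-0.217,0.03,0.085],[0,0,-83,-0.387,-0.217,0.03,0.085],[0,0,-83,-0.387,-0.217,0.03,0.085],[0,0,-83,-0.387,-0.217,0.03,0.085],[0,0,-83,-0.387,-0.217,0.03,0.085],[0,0,-83,-0.387,-0.217,0.03,0.085],[0,0,-83,-0.387,-0.217,0.03,0.085],[0,0,-83,-0.387,-0.217,0.03,0.085],[0,0,-83,-0.387,-0.217,0.03,0.085],[0,0,-83,-0.387,-0.217,0.03,0.085]]
  ]
}}

```text
time_s: 1.48
eef_pos: [0.4879, 0.2793, 0.2013]
orientation: [-0.545, 0.838, 0.0, -0.0]
force: [-0.3, -0.4, 0.6]
grip_width: 0.085
gripper_force: 0.0
```

```bash
cat > look.py <<'E'
from h import *
import sys
def state():
    s=observe(); Rt=R.from_quat(s['orientation']).as_matrix(); p=s['eef_pos']
    print('t',round(s['time_s'],2),'p',p.round(4),'psi',round(np.degrees(np.arctan2(Rt[1,0],Rt[0,0])),2),'z',Rt[:,2].round(3),'F',s['force'].round(1),'T',s['ft_torque'].round(2),'g',round(s['grip_width'],4),round(s['gripper_force'],1),'q7',s['q'][6].round(2))
    return s,Rt,p
def shot(n,save):
    c=cam(n); im,d=read_camera(n); np.savez(save+'.npz',im=im,d=d,Rm=c[3],t=c[4],k=c[:3]); cv2.imwrite('pics/'+save+'.png',im[...,::-1]); return c,im,d,cloud(c,d)
def rect(q):
    q=q[:,:2]; m=np.median(q,0); q=q[np.linalg.norm(q-m,axis=1)<.13]
    return [np.round(x,4) for x in cv2.minAreaRect(q.astype(np.float32))]
E
python3 - <<'E'
from look import *
s,Rt,p=state()
for _ in range(1):
    c,im,d,P=shot('wrist','w1')
    z=P[...,2]; near=np.linalg.norm(P[...,:2]-[.52,.335],axis=-1)<.13
    m=near&(z>.05)&(z<.062)&(d>.1); n,l,st,ce=cv2.connectedComponentsWithStats(m.astype(np.uint8)); 
    for i in range(1,n):
        if st[i,4]>60: print('grip?',st[i],np.median(P[l==i],0).round(4),rect(P[l==i]))
    hsv=cv2.cvtColor(im,cv2.COLOR_RGB2HSV)
    g=near&(hsv[...,0]>45)&(hsv[...,0]<80)&(hsv[...,1]>100); print('green',g.sum(),np.median(P[g],0).round(4),rect(P[g]))
    b=near&(z>.010)&(z<.018); print('bar',b.sum(),rect(P[b]))
E
```

```text
t 1.48 p [0.4879 0.2793 0.2013] psi -113.91 z [-0.  0. -1.] F [-0.3 -0.4  0.6] T [0.02 0.01 0.  ] g 0.085 0.0 q7 2.13
grip? [307 212  23  25 537] [0.4885 0.278  0.0532] [array([0.4884, 0.2789]), array([0.0222, 0.0191]), np.float64(65.6452)]
green 1643 [0.5313 0.3705 0.0125] [array([0.5231, 0.3122]), array([0.1666, 0.1308]), np.float64(43.1769)]
bar 4057 [array([0.5663, 0.3154]), array([0.1555, 0.1476]), np.float64(65.9571)]
```

View pics/w1.png

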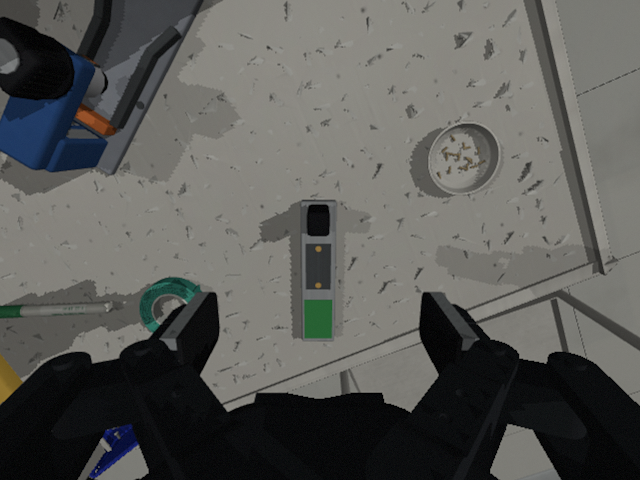

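The wrist view shows the carrier upright in the image, grip block at (318,219) and green end at (318,319), fingers aligned with it. Both views agree on the grip at (0.4885, 0.2785, top about 0.055). I'll descend and grasp.

Emit:
{"op": "play_rows", "data": {
  "targets": [
    [[0,0,0,0,-0.001,0.03,0.085],[0,0,0,0,-0.001,0.06,0.085],[0,0,0,0,-0.001,0.095,0.085],[0,0,0,0,-0.001,0.13,0.085],[0,0,0,0,-0.001,0.155,0.085],[0,0,0,0,-0.001,0.17,0.085],[0,0,0,0,-0.001,0.178,0.085],[0,0,0,0,-0.001,0.18,0.05],[0,0,0,0,-0.001,0.18,0.03],[0,0,0,0,-0.001,0.18,0.015],[0,0,0,0,-0.001,0.18,0.01],[0,0,0,0,-0.001,0.18,0.01],[0,0,0,0,-0.001,0.18,0.01],[0,0,0,0,-0.001,0.18,0.01]]
  ]
}}

```text
time_s: 2.7
eef_pos: [0.49, 0.2784, 0.0223]
orientation: [-0.546, 0.838, -0.0, 0.001]
force: [-2.0, -1.0, 9.2]
grip_width: 0.0192
gripper_force: 59.2
```

```bash
python3 - <<'E'
from look import *
state()
D=np.load('top0.npz'); c=(*D['k'],D['Rm'],D['t'])
f=lambda a,b,z:onplane(c,315+a/5-.4,160+b/5-.4,z)
A=f(335,535,.01);B=f(455,450,.01);C=f(97,157,.01)
print(A,B,C,np.linalg.norm(A-B),np.linalg.norm(A-C),'yaw',np.degrees(np.arctan2(*(C-A)[1::-1])),np.degrees(np.arctan2(*(A-B)[1::-1]))-90)
yaw=np.arctan2(*(C-A)[1::-1]);print('axis from mouth mid',(A+B)/2+.13*np.array([np.cos(yaw),np.sin(yaw),0]))
# wrist w1: blue arm top and stop
for n in('w1',):
    D=np.load(n+'.npz'); c=(*D['k'],D['Rm'],D['t']); P=cloud(c,D['d']); h=cv2.cvtColor(D['im'],cv2.COLOR_RGB2HSV)
    m=(h[...,0]<20)&(h[...,1]>120)&(np.arange(640)[None]<200); q=P[m]; print('stop',len(q),np.median(q,0),rect(q[(q[:,2]>.014)&(q[:,2]<.022)]))
E
```

```text
t 2.7 p [0.49   0.2784 0.0223] psi -113.83 z [ 0.001  0.001 -1.   ] F [-2.  -1.   9.2] T [-0.15  0.42  0.  ] g 0.0192 59.2 q7 2.11
[0.48785099 0.05545341 0.01      ] [0.52492312 0.00154909 0.01      ] [0.65670262 0.15859386 0.01      ] 0.06542184714724586 0.19786062658618267 yaw 31.41803828887145 34.517844338551186
axis from mouth mid [0.61732733 0.09626743 0.01      ]
stop 708 [0.63262363 0.11716685 0.02506845] [array([0.6299, 0.0998]), array([0.065, 0.024]), np.float64(80.0514)]
```

The carrier is gripped, opening 19.2 mm, 59 N. I'll lift it and move so the wrist camera overlooks the press from the side.

Emit:
{"op": "play_rows", "data": {
  "targets": [
    [[0,0,0,0,0,-0.02,0.01],[0,0,0,0,0,-0.05,0.01],[0,0,0,0,0,-0.085,0.01],[0,0,0,0.01,-0.02,-0.12,0.01],[0,0,0,0.025,-0.05,-0.15,0.01],[0,0,0,0.035,-0.085,-0.17,0.01],[0,0,0,0.05,-0.12,-0.178,0.01],[0,0,0,0.06,-0.145,-0.178,0.01],[0,0,0,0.068,-0.158,-0.178,0.01],[0,0,0,0.068,-0.162,-0.178,0.01],[0,0,0,0.068,-0.162,-0.178,0.01],[0,0,0,0.068,-0.162,-0.178,0.01]]
  ]
}}

```text
time_s: 3.7
eef_pos: [0.6095, 0.1514, 0.1992]
orientation: [-0.546, 0.838, 0.0, -0.0]
force: [-0.2, 0.3, -1.4]
grip_width: 0.0194
gripper_force: 59.0
```

```bash
python3 - <<'E'
from look import *
state()
c,im,d,P=shot('wrist','w2'); z=P[...,2]
near=np.linalg.norm(P[...,:2]-[.58,.08],axis=-1)<.2
m=near&(z>.108)&(z<.126)&(np.arange(480)[:,None]<300); n,l,st,ce=cv2.connectedComponentsWithStats(m.astype(np.uint8)); 
for i in range(1,n):
    if st[i,4]>100: print('knob?',st[i],np.median(P[l==i],0).round(4),rect(P[l==i]))
h=cv2.cvtColor(im,cv2.COLOR_RGB2HSV)
m=near&(h[...,0]<20)&(h[...,1]>120); print('orange',m.sum(),np.median(P[m],0),np.argwhere(m).mean(0))
E
```

```text
t 3.7 p [0.6095 0.1514 0.1992] psi -113.78 z [-0.001  0.    -1.   ] F [-0.2  0.3 -1.4] T [0.02 0.04 0.03] g 0.0194 59.0 q7 2.43
knob? [ 245  136   68   68 2698] [0.612  0.093  0.1151] [array([0.613 , 0.0936]), array([0.0351, 0.035 ]), np.float64(12.3852)]
orange 40 [0.6284444  0.12837209 0.02507382] [208.125 291.075]
```

View pics/w2.png

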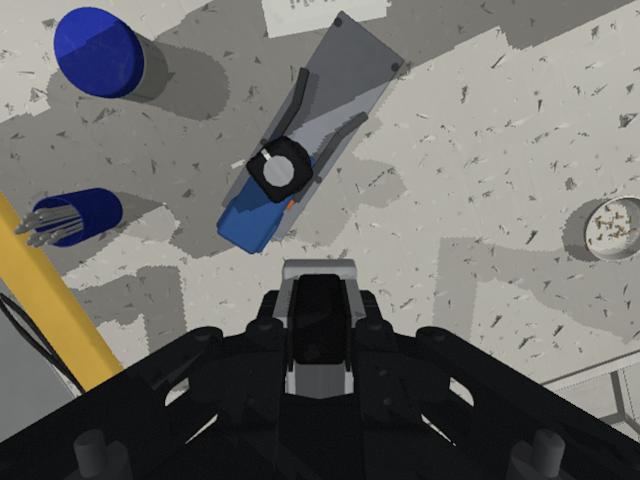

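Wrist view 2: mouth corners are at (340,12) and (404,67), the base's right edge runs to about (283,240) and the left edge to about (222,205). The knob is at (280,168). The carrier is held straight at (318,300). I'll fit the base plate edges on the plane z = 10 mm.

```bash
python3 - <<'E'
from h import *
from scipy.ndimage import map_coordinates,gaussian_filter
D=np.load('w2.npz'); c=(*D['k'],D['Rm'],D['t']); im=gaussian_filter(D['im'].astype(float),(1,1,0))
def edge(a,b,lo,hi):
    a,b=np.array(a,float),np.array(b,float); n=np.array([-(b-a)[1],(b-a)[0]]);n/=np.linalg.norm(n); s=np.arange(-6,6.1,.25); pts=[]
    for k in np.linspace(lo,hi,40):
        q=a+k*(b-a)+s[:,None]*n
        pr=np.stack([map_coordinates(im[...,i],[q[:,1],q[:,0]],order=1) for i in range(3)],-1)
        g=np.abs(np.gradient(pr,axis=0)).sum(1); j=g.argmax()
        if g[j]>3: pts.append(onplane(c,*q[j],.01)[:2])
    pts=np.array(pts,np.float32)
    vx,vy,x,y=cv2.fitLine(pts,cv2.DIST_HUBER,0,.001,.001).ravel()
    if vx<0: vx,vy=-vx,-vy
    r=(pts-[x,y])@[-vy,vx]; print(len(pts),'ang',np.degrees(np.arctan2(vy,vx)).round(2),'res',np.median(np.abs(r)).round(5)); return np.array([vx,vy]),np.array([x,y])
dl,pl=edge((340,12),(222,205),.05,.3)
dr,pr=edge((404,67),(283,240),.05,.85)
dm,pm=edge((340,12),(404,67),.1,.9)
ax=dr; nrm=np.array([-ax[1],ax[0]])
print('width',(pl-pr)@nrm,'knob off centre line',(np.array([.613,.0935])-(pl+pr)/2)@nrm,'knob from mouth',(np.array([.613,.0935])-pm)@ax)
E
```

```text
40 ang 31.44 res 0.00011
40 ang 31.75 res 0.00011
40 ang -57.9 res 0.00012
width -0.06952053 knob off centre line -0.00028402593958400666 knob from mouth 0.12935577003983303
```

The press fit is consistent: width 69.5 mm, knob 129.4 mm from the mouth and on the centre line. Yaw is 31.7° and the axis is at (0.613, 0.0935). I'll move to pre-insert.

Emit:
{"op": "play_rows", "data": {
  "targets": [
    [[0,0,4,0.03,0.013,0,0.01],[0,0,9,0.06,0.026,0,0.01],[0,0,15,0.095,0.04,0,0.01],[0,0,21,0.13,0.055,0,0.01],[0,0,27,0.165,0.07,0,0.01],[0,0,32,0.2,0.085,0,0.01],[0,0,34.5,0.225,0.095,0.02,0.01],[0,0,34.5,0.237,0.101,0.05,0.01],[0,0,34.5,0.237,0.101,0.08,0.01],[0,0,34.5,0.237,0.101,0.11,0.01],[0,0,34.5,0.237,0.101,0.13,0.01],[0,0,34.5,0.237,0.101,0.139,0.01],[0,0,34.5,0.237,0.101,0.139,0.01],[0,0,34.5,0.237,0.101,0.139,0.01]]
  ]
}}

```text
time_s: 4.92
eef_pos: [0.4222, -0.0251, 0.0609]
orientation: [-0.273, 0.962, 0.0, -0.0]
force: [0.1, -0.6, -1.5]
grip_width: 0.0196
gripper_force: 59.1
```

```bash
python3 - <<'E'
from look import *
s,Rt,p=state(); a=np.radians(31.7); ax=np.array([np.cos(a),np.sin(a)]); d=p[:2]-[.613,.0935]
print('press x,y',d@ax,d@[-ax[1],ax[0]])
shot('top','t2')
im=np.load('t2.npz')['im'][170:320,320:460]; cv2.imwrite('pics/t2c.png',cv2.resize(im,None,fx=4,fy=4,interpolation=2)[...,::-1])
E
```

```text
t 4.92 p [ 0.4222 -0.0251  0.0609] psi -148.28 z [-0.  0. -1.] F [ 0.1 -0.6 -1.5] T [-0.08  0.05 -0.02] g 0.0196 59.1 q7 2.19
press x,y -0.22468629887722386 -0.0006497871456990601
```

View pics/t2c.png

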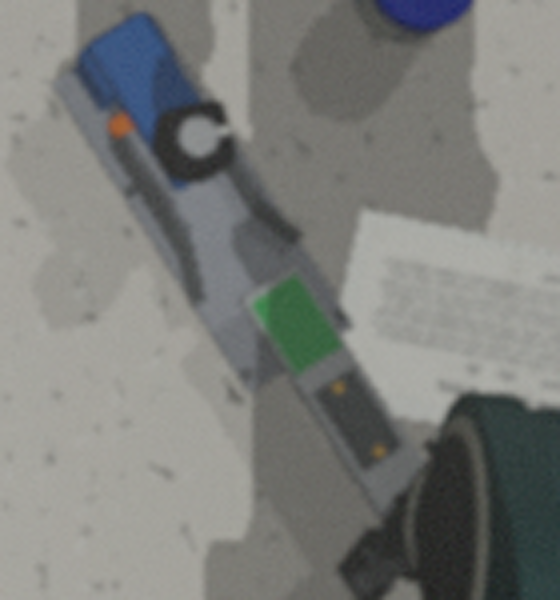

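The top crop shows the green end (295,320) centred between the lead-ins and parallel to the rails. I'll lower and slide in most of the way.

Emit:
{"op": "play_rows", "data": {
  "targets": [
    [[0,0,0,0,0.0006,0.01,0.01],[0,0,0,0,0.0006,0.02,0.01],[0,0,0,0,0.0006,0.025,0.01],[0,0,0,0,0.0006,0.0272,0.01],[0,0,0,-0.008,0.0006,0.0272,0.01],[0,0,0,-0.016,0.0006,0.0272,0.01],[0,0,0,-0.024,0.0006,0.0272,0.01],[0,0,0,-0.032,0.0006,0.0272,0.01],[0,0,0,-0.04,0.0006,0.0272,0.01],[0,0,0,-0.048,0.0006,0.0272,0.01],[0,0,0,-0.048,0.0006,0.0272,0.01]]
  ]
}}

```text
time_s: 5.88
eef_pos: [0.4642, 0.0012, 0.0332]
orientation: [-0.273, 0.962, -0.0, 0.001]
force: [0.0, -0.8, -1.4]
grip_width: 0.0192
gripper_force: 59.2
```

Emit:
{"op": "play_rows", "data": {
  "targets": [
    [[0,0,0,-0.007,0,0,0.01],[0,0,0,-0.014,0,0,0.01],[0,0,0,-0.021,0,0,0.01],[0,0,0,-0.028,0,0,0.01],[0,0,0,-0.035,0,0,0.01],[0,0,0,-0.042,0,0,0.01],[0,0,0,-0.048,0,0,0.01],[0,0,0,-0.053,0,0,0.01],[0,0,0,-0.056,0,0,0.01],[0,0,0,-0.056,0,0,0.01]]
  ]
}}

```text
time_s: 6.72
eef_pos: [0.5107, 0.0298, 0.0331]
orientation: [-0.273, 0.962, -0.0, 0.0]
force: [0.7, -0.3, -2.0]
grip_width: 0.0193
gripper_force: 59.2
```

```bash
cat > st.py <<'E'
from look import *
s,Rt,p=state(); a=np.radians(31.7); ax=np.array([np.cos(a),np.sin(a)]); n=np.array([-ax[1],ax[0]]); d=p[:2]-[.613,.0935]
print('press x,y',(d@ax).round(4),(d@n).round(4),'F press',(s['force'][:2]@ax).round(2),(s['force'][:2]@n).round(2))
E
python3 st.py
```

```text
t 6.72 p [0.5107 0.0298 0.0331] psi -148.31 z [ 0. -0. -1.] F [ 0.7 -0.3 -2. ] T [ 0.02  0.03 -0.05] g 0.0193 59.2 q7 2.1
press x,y -0.1205 -0.0004 F press 0.43 -0.64
```

Emit:
{"op": "play_rows", "data": {
  "targets": [
    [[0,0,0,-0.001,0,0.0003,0.01],[0,0,0,-0.002,0,0.0006,0.01],[0,0,0,-0.003,0,0.0008,0.01],[0,0,0,-0.004,0,0.0008,0.01],[0,0,0,-0.0045,0,0.0008,0.01],[0,0,0,-0.0045,0,0.0008,0.01]]
  ]
}}

```text
time_s: 7.22
eef_pos: [0.5142, 0.0319, 0.0324]
orientation: [-0.273, 0.962, -0.0, 0.0]
force: [-0.0, 0.7, -0.8]
grip_width: 0.0194
gripper_force: 59.4
```

```bash
python3 st.py
```

```text
t 7.22 p [0.5142 0.0319 0.0324] psi -148.33 z [ 0. -0. -1.] F [-0.   0.7 -0.8] T [ 0.03 -0.14 -0.01] g 0.0194 59.4 q7 2.09
press x,y -0.1164 -0.0005 F press 0.34 0.63
```

Nearly on the base. I'll go on in half-millimetre steps, watching for contact.

Emit:
{"op": "play_rows", "data": {
  "targets": [
    [[0,0,0,-0.0005,0,0,0.01],[0,0,0,-0.001,0,0,0.01],[0,0,0,-0.0015,0,0,0.01],[0,0,0,-0.0015,0,0,0.01]]
  ]
}}

```text
time_s: 7.55
eef_pos: [0.5152, 0.0325, 0.0323]
orientation: [-0.273, 0.962, -0.0, -0.0]
force: [-3.6, -1.7, 5.2]
grip_width: 0.019
gripper_force: 60.0
```

```bash
python3 st.py
```

```text
t 7.55 p [0.5152 0.0325 0.0323] psi -148.34 z [-0. -0. -1.] F [-3.6 -1.7  5.2] T [-0.3   0.52  0.  ] g 0.019 60.0 q7 2.09
press x,y -0.1153 -0.0005 F press -3.97 0.4
```

Emit:
{"op": "play_rows", "data": {
  "targets": [
    [[0,0,0,-0.0005,0,0,0.01],[0,0,0,-0.0005,0,0,0.01],[0,0,0,-0.0005,0,0,0.01]]
  ]
}}

```text
time_s: 7.8
eef_pos: [0.5152, 0.0325, 0.0323]
orientation: [-0.273, 0.962, -0.0, -0.001]
force: [-6.6, -3.5, 8.0]
grip_width: 0.0193
gripper_force: 60.7
```

```bash
python3 st.py
```

```text
t 7.8 p [0.5152 0.0325 0.0323] psi -148.35 z [-0.001 -0.    -1.   ] F [-6.6 -3.5  8. ] T [-0.65  1.24  0.02] g 0.0193 60.7 q7 2.09
press x,y -0.1153 -0.0005 F press -7.43 0.49
```

Firm contact with the stop and no further motion: it is seated. I'll ease off, release and lift away.

Emit:
{"op": "play_rows", "data": {
  "targets": [
    [[0,0,0,0.0006,0,-0.0003,0.01],[0,0,0,0.0006,0,-0.0003,0.01],[0,0,0,0.0006,0,-0.0003,0.03],[0,0,0,0.0006,0,-0.0003,0.05],[0,0,0,0.0006,0,-0.0003,0.07],[0,0,0,0.0006,0,-0.0003,0.07],[0,0,0,0.0006,0,-0.0003,0.07],[0,0,0,0.0006,0,-0.03,0.07],[0,0,0,0.0006,0,-0.065,0.07],[0,0,0,0.0006,0,-0.1,0.07],[0,0,0,0.0006,0,-0.135,0.07],[0,0,0,0.0006,0,-0.16,0.07],[0,0,0,0.0006,0,-0.16,0.07]]
  ]
}}

```text
time_s: 8.88
eef_pos: [0.5174, 0.0328, 0.1974]
orientation: [-0.273, 0.962, -0.0, 0.004]
force: [-0.1, -0.3, 0.7]
grip_width: 0.0698
gripper_force: 0.0
```

```bash
python3 - <<'E'
from st import *
c,im,dd,P=shot('wrist','w3'); z=P[...,2]
near=(np.linalg.norm(P[...,:2]-[.515,.033],axis=-1)<.04)&(z>.061)&(z<.072)
q=P[near]; r=rect(q); g=np.array(r[0])-[.613,.0935]; print('block',near.sum(),r,'press',g@ax,g@n)
c,im,dd,P=shot('top','t3'); z=P[...,2]
near=(np.linalg.norm(P[...,:2]-[.515,.033],axis=-1)<.04)&(z>.06)&(z<.073)
if near.sum(): print('top block',near.sum(),rect(P[near]))
E
```

```text
t 8.88 p [0.5174 0.0328 0.1974] psi -148.34 z [ 0.007  0.001 -1.   ] F [-0.1 -0.3  0.7] T [ 0.01 -0.02  0.04] g 0.0698 0.0 q7 2.05
press x,y -0.1132 -0.0014 F press -0.19 -0.18
block 583 [array([0.5155, 0.0317]), array([0.0217, 0.0193]), np.float64(32.2979)] press -0.11542823120511117 -0.0013466405828602408
top block 20 [array([0.5234, 0.0367]), array([0.0057, 0.0194]), np.float64(43.809)]
```

View pics/w3.png

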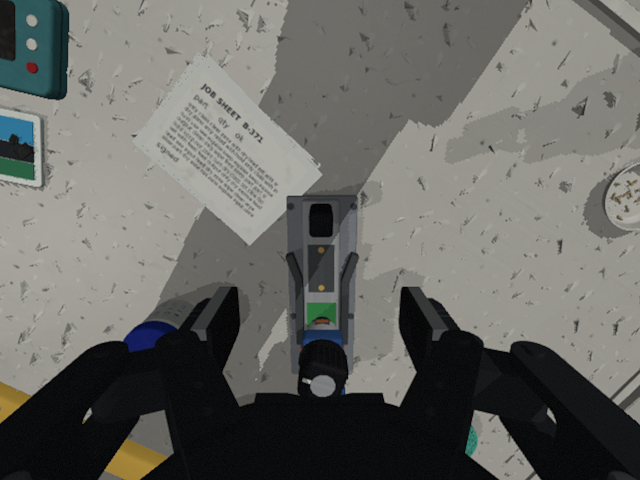

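The wrist view shows the carrier in the guides: block at (320,219), green end under the cartridge, tab flush at (322,322). The block is at press x = -115.4 mm, so it is seated. Next I'll go above the knob, aligned with its flats.

Emit:
{"op": "play_rows", "data": {
  "targets": [
    [[0,0,5,-0.025,0,0,0.085],[0,0,10,-0.055,0,0,0.085],[0,0,15,-0.085,0,0,0.085],[0,0,19.3,-0.105,0.0005,0,0.085],[0,0,19.3,-0.1146,0.0005,0,0.085],[0,0,19.3,-0.1146,0.0005,0,0.085],[0,0,19.3,-0.1146,0.0005,0,0.085],[0,0,19.3,-0.1146,0.0005,0,0.085]]
  ]
}}

```text
time_s: 9.65
eef_pos: [0.6116, 0.0921, 0.1918]
orientation: [-0.108, 0.994, -0.0, -0.001]
force: [-0.1, -0.7, -0.8]
grip_width: 0.0851
gripper_force: 0.0
```

```bash
python3 - <<'E'
from st import *
c,im,dd,P=shot('wrist','w4'); z=P[...,2]
near=(np.linalg.norm(P[...,:2]-[.613,.0935],axis=-1)<.04)&(z>.106)&(z<.126)
r=rect(P[near]); print(near.sum(),r)
g=np.array([.613,.0935,0])-p; print('tool delta to knob',(Rt.T@g).round(4))
E
```

```text
t 9.65 p [0.6116 0.0921 0.1918] psi -167.59 z [-0.001 -0.001 -1.   ] F [-0.1 -0.7 -0.8] T [-0.07  0.04 -0.01] g 0.0851 0.0 q7 1.67
press x,y -0.0019 -0.0004 F press -0.49 -0.53
2460 [array([0.6126, 0.0932]), array([0.035, 0.035]), np.float64(13.1492)]
tool delta to knob [-0.0019  0.0011  0.1918]
```

Emit:
{"op": "play_rows", "data": {
  "targets": [
    [[0,0,0,-0.0016,0.0008,0.025,0.085],[0,0,0,-0.0016,0.0008,0.055,0.085],[0,0,0,-0.0016,0.0008,0.08,0.085],[0,0,0,-0.0016,0.0008,0.094,0.085],[0,0,0,-0.0016,0.0008,0.099,0.07],[0,0,0,-0.0016,0.0008,0.099,0.05],[0,0,0,-0.0016,0.0008,0.099,0.04],[0,0,0,-0.0016,0.0008,0.099,0.03],[0,0,0,-0.0016,0.0008,0.099,0.025],[0,0,0,-0.0016,0.0008,0.099,0.025],[0,0,0,-0.0016,0.0008,0.099,0.025]]
  ]
}}

```text
time_s: 10.62
eef_pos: [0.6145, 0.0949, 0.0951]
orientation: [-0.108, 0.994, 0.0, 0.001]
force: [-4.0, 2.9, 9.7]
grip_width: 0.033
gripper_force: 59.1
```

```bash
cat > tab.py <<'E'
from st import *
def tab(tag):
    out=[]
    for nm in ('scene','wrist'):
        c,im,dd,P=shot(nm,f'{nm[0]}{tag}'); h=cv2.cvtColor(im,cv2.COLOR_RGB2HSV)
        m=(h[...,0]<18)&(h[...,1]>110)&(h[...,2]>60)&(dd>.05)
        xy=P[...,:2]-[.613,.0935]; px=xy@ax; py=xy@n; z=P[...,2]
        m&=(np.abs(py)<.025)&(px>-.05)&(px<.02)&(z>.035)&(z<.085)
        q=np.argwhere(m)
        print(nm,'tab px',m.sum(), 'pix',q.mean(0).round(1)[::-1] if len(q) else None,'press x',np.percentile(px[m],[0,50,100]).round(4) if len(q) else None,'z',np.median(z[m]).round(3) if len(q) else None)
    u,v=map(int,proj(cam('scene'),[.598,.084,.055])); im=np.load(f's{tag}.npz')['im'][v-40:v+40,u-50:u+50]
    w=np.load(f'w{tag}.npz')['im']
    cv2.imwrite(f'pics/c{tag}.png',np.hstack([cv2.resize(im,(400,320),interpolation=2),cv2.resize(w,(400,320))])[...,::-1])
import sys
tab(sys.argv[1])
E
python3 tab.py k0
```

```text
t 10.62 p [0.6145 0.0949 0.0951] psi -167.61 z [ 0.002  0.001 -1.   ] F [-4.   2.9  9.7] T [ 0.28  0.82 -0.04] g 0.033 59.1 q7 1.69
press x,y 0.002 0.0004 F press -1.91 4.6
scene tab px 3 pix [371. 259.] press x [-0.0188 -0.0169 -0.0151] z 0.048
wrist tab px 43 pix [310.4 236.1] press x [-0.0162 -0.0158 -0.0156] z 0.045
```

View pics/ck0.png

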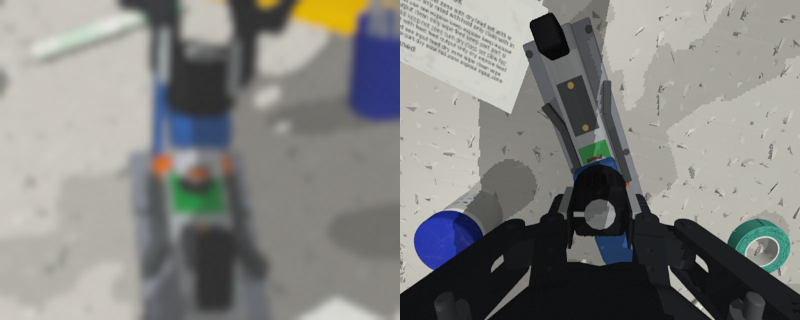

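The scene view (left) shows the tab just under the arm at about (200,165) in the crop, and the wrist view sees it at (310,236). Tab position reads -16 mm, which is in. The pop cannot come before 2 rad, so I'll turn 1.15 rad first.

Emit:
{"op": "play_rows", "data": {
  "targets": [
    [[0,0,3,0,0,0,0.025],[0,0,8,0,0,0,0.025],[0,0,13,0,0,0,0.025],[0,0,18,0,0,0,0.025],[0,0,24,0,0,0,0.025],[0,0,30,0,0,0,0.025],[0,0,36,0,0,0,0.025],[0,0,42,0,0,0,0.025],[0,0,48,0,0,0,0.025],[0,0,54,0,0,0,0.025],[0,0,60,0,0,0,0.025],[0,0,64,0,0,0,0.025],[0,0,66,0,0,0,0.025],[0,0,66,0,0,0,0.025]]
  ]
}}

```text
time_s: 11.88
eef_pos: [0.614, 0.094, 0.095]
orientation: [0.452, 0.892, 0.0, 0.0]
force: [-7.8, -2.9, 15.0]
grip_width: 0.0327
gripper_force: 60.0
```

```bash
python3 tab.py k1
```

```text
t 11.88 p [0.614 0.094 0.095] psi 126.21 z [ 0.001  0.    -1.   ] F [-7.8 -2.9 15. ] T [-0.87  2.05 -0.04] g 0.0327 60.0 q7 0.7
press x,y 0.0011 -0.0001 F press -8.14 1.6
scene tab px 0 pix None press x None z None
wrist tab px 0 pix None press x None z None
```

Emit:
{"op": "play_rows", "data": {
  "targets": [
    [[0,0,3,0,0,-0.001,0.025],[0,0,8,0,0,-0.0015,0.025],[0,0,14,0,0,-0.0015,0.025],[0,0,20,0,0,-0.0015,0.025],[0,0,26,0,0,-0.0015,0.025],[0,0,32,0,0,-0.0015,0.025],[0,0,38,0,0,-0.0015,0.025],[0,0,42,0,0,-0.0015,0.025],[0,0,44,0,0,-0.0015,0.025],[0,0,44,0,0,-0.0015,0.025]]
  ]
}}

```text
time_s: 12.82
eef_pos: [0.6132, 0.0939, 0.0952]
orientation: [0.753, 0.657, -0.001, -0.0]
force: [-5.6, -4.6, -2.2]
grip_width: 0.0332
gripper_force: 63.0
```

```bash
python3 tab.py k2
```

```text
t 12.82 p [0.6132 0.0939 0.0952] psi 82.21 z [-0.001 -0.    -1.   ] F [-5.6 -4.6 -2.2] T [-0.83  1.15 -0.04] g 0.0332 63.0 q7 0.05
press x,y 0.0004 0.0002 F press -7.21 -1.01
scene tab px 3 pix [371. 260.] press x [-0.0186 -0.0136 -0.0132] z 0.044
wrist tab px 0 pix None press x None z None
```

View pics/ck2.png

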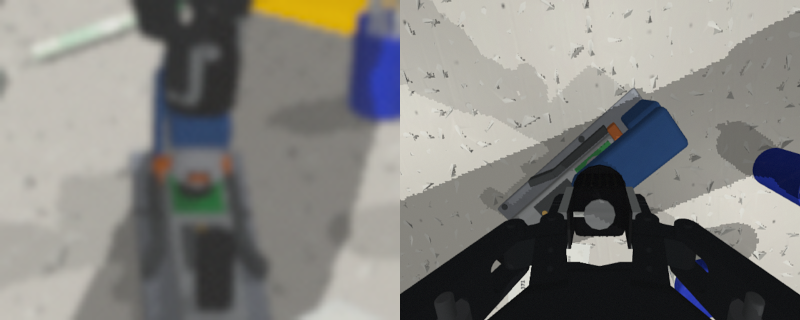

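Scene crop k2 shows the tab still a thin orange strip at (200,170), in. The wrist view shows the knob mark unchanged relative to the fingers, so there is no slip. I'll use the scene camera as the tab detector and go on in small steps.

```bash
cat > m.py <<'E'
from st import *
import sys
def met(im):
    u,v=map(int,proj(cam('scene'),[.598,.084,.055])); u0,v0=u-50+45,v-40+37
    b=im[v0:v0+14,u0:u0+12].astype(int); o=np.clip(b[...,0]-(b[...,1]+b[...,2])/2-15,0,None)
    print('orange sum',o.sum(),'n>40',(o>40).sum(),'rows',o.sum(1).astype(int))
for t in sys.argv[2:]: met(np.load(f's{t}.npz')['im'])
if sys.argv[1]!='-': shot('scene','s'+sys.argv[1]); met(np.load(f's{sys.argv[1]}.npz')['im'])
E
python3 m.py - k0 k1 k2
```

```text
t 12.92 p [0.6133 0.0939 0.0952] psi 82.35 z [-0.001 -0.    -1.   ] F [-3.5 -2.8 -1.8] T [-0.85  1.16 -0.05] g 0.0331 62.9 q7 0.05
press x,y 0.0004 0.0002 F press -4.46 -0.53
orange sum 506.0 n>40 2 rows [  0   0  24  49  50 126 170  85   0   0   0   0   0   0]
orange sum 360.5 n>40 0 rows [ 0  0 24 48 50 31 92 95 19  0  0  0  0  0]
orange sum 394.5 n>40 0 rows [  0   0  23  46  48  27  53 126  70   0   0   0   0   0]
```

Emit:
{"op": "play_rows", "data": {
  "targets": [
    [[0,0,4,0,0,0,0.025],[0,0,9,0,0,0,0.025],[0,0,14,0,0,0,0.025],[0,0,16,0,0,0,0.025],[0,0,16,0,0,0,0.025]]
  ]
}}

```text
time_s: 13.33
eef_pos: [0.613, 0.094, 0.0952]
orientation: [0.838, 0.546, -0.001, -0.0]
force: [-6.7, -2.8, 0.6]
grip_width: 0.0328
gripper_force: 63.2
```

```bash
python3 m.py k3
```

```text
t 13.33 p [0.613  0.094  0.0952] psi 66.2 z [-0.002 -0.    -1.   ] F [-6.7 -2.8  0.6] T [-0.66  1.67 -0.05] g 0.0328 63.2 q7 -0.19
press x,y 0.0003 0.0004 F press -7.2 1.12
orange sum 420.0 n>40 0 rows [  0   0  22  45  48  29  33 127 104  10   0   0   0   0]
```

Emit:
{"op": "play_rows", "data": {
  "targets": [
    [[0,0,4,0,0,0,0.025],[0,0,9,0,0,0,0.025],[0,0,14,0,0,0,0.025],[0,0,16,0,0,0,0.025],[0,0,16,0,0,0,0.025]]
  ]
}}

```text
time_s: 13.8
eef_pos: [0.6129, 0.0942, 0.0952]
orientation: [0.906, 0.424, -0.001, -0.001]
force: [-8.3, -3.7, 2.0]
grip_width: 0.0329
gripper_force: 63.4
```

```bash
python3 m.py k4
```

```text
t 13.8 p [0.6129 0.0942 0.0952] psi 50.21 z [-0.002  0.    -1.   ] F [-8.3 -3.7  2. ] T [-0.57  2.08 -0.14] g 0.0329 63.4 q7 -0.42
press x,y 0.0002 0.0006 F press -9.04 1.2
orange sum 322.5 n>40 0 rows [ 0  0 21 46 48 29  9 82 81  5  0  0  0  0]
```

Emit:
{"op": "play_rows", "data": {
  "targets": [
    [[0,0,4,0,0,0,0.025],[0,0,9,0,0,0,0.025],[0,0,12,0,0,0,0.025],[0,0,12,0,0,0,0.025]]
  ]
}}

```text
time_s: 14.18
eef_pos: [0.6127, 0.0943, 0.0952]
orientation: [0.945, 0.327, -0.001, -0.001]
force: [-11.1, -1.9, 3.5]
grip_width: 0.0327
gripper_force: 63.7
```

```bash
python3 m.py k5
```

```text
t 14.18 p [0.6127 0.0943 0.0952] psi 38.16 z [-0.002  0.001 -1.   ] F [-11.1  -1.9   3.5] T [-0.39  2.27 -0.13] g 0.0327 63.7 q7 -0.6
press x,y 0.0002 0.0008 F press -10.44 4.22
orange sum 341.0 n>40 0 rows [ 0  0 23 45 48 27  6 81 92 17  0  0  0  0]
```

Twist torque rose from 0.04 to 0.13 N m, so the foot has touched. The pop is expected about 1 rad on. Small steps, easing the side load.

Emit:
{"op": "play_rows", "data": {
  "targets": [
    [[0,0,4,-0.0005,-0.0004,0,0.025],[0,0,9,-0.001,-0.0007,0,0.025],[0,0,14,-0.001,-0.0007,0,0.025],[0,0,14,-0.001,-0.0007,0,0.025]]
  ]
}}

```text
time_s: 14.57
eef_pos: [0.6125, 0.0945, 0.0952]
orientation: [0.978, 0.209, -0.0, -0.0]
force: [-1.5, -1.1, 0.1]
grip_width: 0.0325
gripper_force: 63.0
```

```bash
python3 m.py k6
```

```text
t 14.57 p [0.6125 0.0945 0.0952] psi 24.14 z [-0.  0. -1.] F [-1.5 -1.1  0.1] T [-0.04  0.6  -0.08] g 0.0325 63.0 q7 -0.81
press x,y 0.0001 0.0011 F press -1.8 -0.14
orange sum 350.5 n>40 0 rows [  0   0  22  47  48  29   6  61 102  34   0   0   0   0]
```

Emit:
{"op": "play_rows", "data": {
  "targets": [
    [[0,0,4,0,0,0,0.025],[0,0,8,0,0,0,0.025],[0,0,10,0,0,0,0.025],[0,0,10,0,0,0,0.025]]
  ]
}}

```text
time_s: 14.95
eef_pos: [0.6125, 0.0946, 0.0952]
orientation: [0.992, 0.126, -0.0, -0.0]
force: [-5.0, 0.9, 2.6]
grip_width: 0.0331
gripper_force: 63.4
```

```bash
python3 m.py k7
```

```text
t 14.95 p [0.6125 0.0946 0.0952] psi 14.47 z [-0.     0.001 -1.   ] F [-5.   0.9  2.6] T [ 0.35  1.15 -0.12] g 0.0331 63.4 q7 -0.95
press x,y 0.0002 0.0012 F press -3.8 3.37
orange sum 383.5 n>40 0 rows [  0   0  24  47  48  29   6  61 114  54   0   0   0   0]
```

Emit:
{"op": "play_rows", "data": {
  "targets": [
    [[0,0,4,0,0,0,0.025],[0,0,8,0,0,0,0.025],[0,0,10,0,0,0,0.025],[0,0,10,0,0,0,0.025]]
  ]
}}

```text
time_s: 15.33
eef_pos: [0.6125, 0.0948, 0.0952]
orientation: [0.999, 0.039, -0.0, -0.0]
force: [-7.1, 2.9, 5.5]
grip_width: 0.0331
gripper_force: 63.8
```

```bash
python3 m.py k8
```

```text
t 15.33 p [0.6125 0.0948 0.0952] psi 4.46 z [-0.     0.001 -1.   ] F [-7.1  2.9  5.5] T [ 0.64  1.37 -0.05] g 0.0331 63.8 q7 -1.1
press x,y 0.0003 0.0013 F press -4.51 6.18
orange sum 365.0 n>40 0 rows [  0   0  23  47  47  29   5  45 111  56   0   0   0   0]
```

Emit:
{"op": "play_rows", "data": {
  "targets": [
    [[0,0,4,0,0,0,0.025],[0,0,8,0,0,0,0.025],[0,0,10,0,0,0,0.025],[0,0,10,0,0,0,0.025]]
  ]
}}

```text
time_s: 15.72
eef_pos: [0.6126, 0.095, 0.0952]
orientation: [0.999, -0.048, -0.0, -0.001]
force: [-5.5, 2.8, 5.0]
grip_width: 0.0326
gripper_force: 63.9
```

```bash
python3 m.py k9
```

```text
t 15.72 p [0.6126 0.095  0.0952] psi -5.53 z [-0.     0.001 -1.   ] F [-5.5  2.8  5. ] T [ 0.78  1.4  -0.07] g 0.0326 63.9 q7 -1.25
press x,y 0.0004 0.0015 F press -3.2 5.32
orange sum 431.0 n>40 0 rows [  0   0  22  46  48  29   6  51 138  89   0   0   0   0]
```

Emit:
{"op": "play_rows", "data": {
  "targets": [
    [[0,0,4,0,0,0,0.025],[0,0,8,0,0,0,0.025],[0,0,12,0,0,0,0.025],[0,0,12,0,0,0,0.025]]
  ]
}}

```text
time_s: 16.1
eef_pos: [0.6126, 0.0951, 0.0951]
orientation: [0.988, -0.153, -0.0, -0.001]
force: [-7.4, 4.5, 6.9]
grip_width: 0.0328
gripper_force: 64.1
```

```bash
python3 m.py l0
```

```text
t 16.1 p [0.6126 0.0951 0.0951] psi -17.64 z [-0.     0.001 -1.   ] F [-7.4  4.5  6.9] T [ 1.06  1.34 -0.05] g 0.0328 64.1 q7 -1.43
press x,y 0.0005 0.0016 F press -3.93 7.7
orange sum 455.5 n>40 0 rows [  0   0  20  44  46  28   6  59 150  99   2   0   0   0]
```

Emit:
{"op": "play_rows", "data": {
  "targets": [
    [[0,0,4,0,0,0,0.025],[0,0,8,0,0,0,0.025],[0,0,12,0,0,0,0.025],[0,0,12,0,0,0,0.025]]
  ]
}}

```text
time_s: 16.48
eef_pos: [0.6127, 0.0953, 0.0951]
orientation: [0.967, -0.256, -0.0, -0.001]
force: [-5.6, 5.2, 6.8]
grip_width: 0.0326
gripper_force: 64.1
```

```bash
python3 m.py l1
```

```text
t 16.48 p [0.6127 0.0953 0.0951] psi -29.63 z [-0.     0.002 -1.   ] F [-5.6  5.2  6.8] T [1.24 1.24 0.03] g 0.0326 64.1 q7 -1.62
press x,y 0.0007 0.0017 F press -1.98 7.38
orange sum 474.5 n>40 0 rows [  0   0  21  44  46  29   6  27 147 132  21   0   0   0]
```

Emit:
{"op": "play_rows", "data": {
  "targets": [
    [[0,0,4,0,0,0,0.025],[0,0,8,0,0,0,0.025],[0,0,12,0,0,0,0.025],[0,0,12,0,0,0,0.025]]
  ]
}}

```text
time_s: 16.87
eef_pos: [0.6129, 0.0954, 0.0952]
orientation: [0.935, -0.355, -0.0, -0.001]
force: [-4.9, 5.7, 5.9]
grip_width: 0.0333
gripper_force: 64.0
```

```bash
python3 m.py l2
```

```text
t 16.87 p [0.6129 0.0954 0.0952] psi -41.62 z [-0.     0.002 -1.   ] F [-4.9  5.7  5.9] T [ 1.42  1.   -0.1 ] g 0.0333 64.0 q7 -1.8
press x,y 0.0009 0.0017 F press -1.15 7.37
orange sum 2307.5 n>40 26 rows [  0   0  22  45  45  29   6  45 282 493 576 486 263  12]
```

Emit:
{"op": "play_rows", "data": {
  "targets": [
    [[0,0,4,0,0,0,0.025],[0,0,8,0,0,0,0.025],[0,0,12,0,0,0,0.025],[0,0,12,0,0,0,0.025]]
  ]
}}

```text
time_s: 17.25
eef_pos: [0.613, 0.0955, 0.0952]
orientation: [0.893, -0.451, -0.0, -0.001]
force: [-3.4, 6.2, 4.4]
grip_width: 0.033
gripper_force: 63.9
```

```bash
python3 m.py l3; python3 - <<'E'
import cv2,numpy as np
a=np.load('sl3.npz')['im']; b=np.load('sk2.npz')['im']
cv2.imwrite('pics/l3c.png',np.hstack([cv2.resize(x[225:305,335:405],(420,480),interpolation=2) for x in (b,a)])[:,:800,::-1])
E
```

```text
t 17.25 p [0.613  0.0955 0.0952] psi -53.61 z [ 0.     0.002 -1.   ] F [-3.4  6.2  4.4] T [ 1.51  0.73 -0.08] g 0.033 63.9 q7 -1.99
press x,y 0.0011 0.0017 F press 0.36 7.04
orange sum 2507.0 n>40 26 rows [  0   0  21  45  45  27   6  43 293 542 647 557 278   0]
```

View pics/l3c.png

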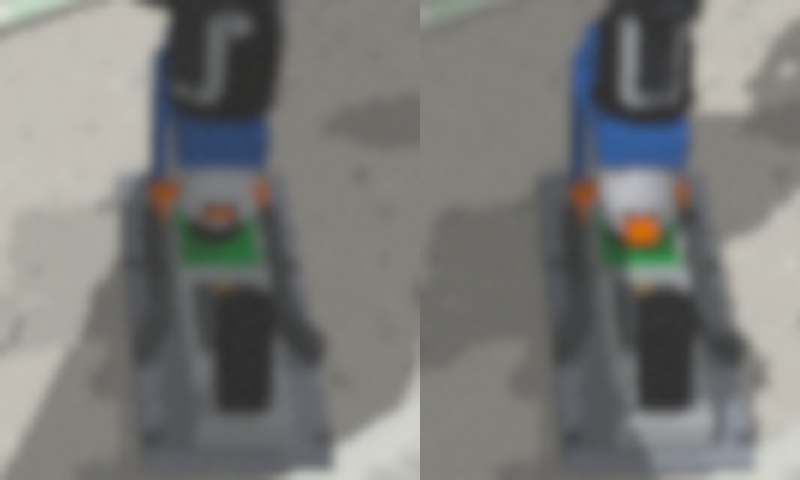

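The crop comparison shows the tab, thin at left, now clearly popped out at right (640,230). It popped between 222° and 234°, and I stopped at 246°, so at most 0.42 rad past the pop and under the 0.6 rad limit. I'll release and retreat.

Emit:
{"op": "play_rows", "data": {
  "targets": [
    [[0,0,0,0,0,0,0.045],[0,0,0,0,0,0,0.06],[0,0,0,0,0,0,0.08],[0,0,0,0,0,0,0.08],[0,0,0,0,0,0,0.08],[0,0,0,0,0,-0.02,0.08],[0,0,0,0,0,-0.05,0.08],[0,0,0,0,0,-0.08,0.08],[0,0,0,0,0,-0.11,0.08],[0,0,0,0,0,-0.13,0.08],[0,0,0,0,0,-0.13,0.08],[0,0,0,0,0,-0.13,0.08]]
  ]
}}

```text
time_s: 18.3
eef_pos: [0.6131, 0.0942, 0.2257]
orientation: [0.893, -0.451, 0.001, -0.001]
force: [0.6, -0.6, -1.1]
grip_width: 0.0799
gripper_force: 0.0
```

```bash
python3 m.py fin; python3 - <<'E'
from st import *
c,im,dd,P=shot('wrist','wf'); z=P[...,2]
near=(np.linalg.norm(P[...,:2]-[.515,.033],axis=-1)<.04)&(z>.061)&(z<.072)
if near.sum()>50:
    r=rect(P[near]); g=np.array(r[0])-[.613,.0935]; print('wrist block',near.sum(),r,g@ax,g@n)
c,im,dd,P=shot('scene','sf'); z=P[...,2]
near=(np.linalg.norm(P[...,:2]-[.515,.033],axis=-1)<.04)&(z>.061)&(z<.072)
r=rect(P[near]); g=np.array(r[0])-[.613,.0935]; print('scene block',near.sum(),r,g@ax,g@n)
E
```

```text
t 18.3 p [0.6131 0.0942 0.2257] psi -53.61 z [ 0.002  0.001 -1.   ] F [ 0.6 -0.6 -1.1] T [-0.01  0.01 -0.02] g 0.0799 0.0 q7 -2.13
press x,y 0.0004 0.0006 F press 0.18 -0.82
orange sum 1181.0 n>40 12 rows [  0   0  20  42  46  27   6   1 123 257 308 253  97   0]
t 18.35 p [0.6126 0.0944 0.2246] psi -53.61 z [ 0.     0.001 -1.   ] F [-0.8  0.2 -0.7] T [-0.03  0.01  0.02] g 0.0799 0.0 q7 -2.13
press x,y 0.0001 0.0009 F press -0.61 0.56
wrist block 478 [array([0.5159, 0.0324]), array([0.0213, 0.02  ]), np.float64(31.891)] -0.1147200766055909 -0.0009612614666923464
scene block 62 [array([0.5114, 0.0301]), array([0.0219, 0.0197]), np.float64(34.3758)] -0.1197573113954654 -0.0005535045885424265
```

```bash
python3 -c "
from workcell import *
print(finish_job())"
```

```text
the job is handed in; nothing more can be done
None
```

The job is handed in (result not shown): the carrier is seated against the orange stop and released, and the tab is out; I stopped turning 0.2 to 0.4 rad after it popped (limit about 0.6), and moved nothing near the jar, tape or dish.

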